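# Find the softest shock mount and mark it

## Task

Three printer shock mounts stand on the bench: starting with the one on the robot's left and going to its right, press down the round black pad of each, then let go, to feel which one is softest. Then push the steel tag of the softest mount all the way down and leave the other two tags up. Touch the mounts with the fingers only: do not lift, tip or shove the mounts, disturb nothing else, and finish with the hand clear.

Things in the scene. Friction and masses are not known exactly. Their poses are not given: they have to be found in the camera images.
- mount_k: one of three shock mounts that look the same and stand in a row across the bench in front of the robot (robot's left is +y), loose, 0.9 kg. Aluminium foot plate 120 mm (its x) by 80 mm (its y) by 10 mm; origin at the centre of the plate's underside, z up. A round black rubber pad on a spring stands at x = +24 mm, and a small steel tag at x = -40 mm, on the side towards the robot (mounts are turned by up to 0.5 rad)
- pad_k (a joint): how far the pad of mount_k is pressed down, m: 0 free, 0.014 bottomed; springs back when let go. The push needed grows with depth; the three springs differ clearly (each is at least 1.6 times as stiff as the next softer); about 5 N presses any pad by more than 3 mm, and only the softest by more than 10 mm. Any visible press (over 2 mm) counts as pressing it
- padtop_k (a point): centre of the top face of mount_k's pad, a flat disc 52 mm across and 12 mm thick; 62 mm above the bench when free
- tag_k (a joint): how far the tag of mount_k is pushed down, m: starts at 0 to 0.003, 0.018 all the way down on its block; needs about 4 N, stays where it is left
- tagtop_k (a point): centre of the top face of mount_k's tag, a flat steel cap 16 mm (mount's x) by 30 mm (mount's y) by 6 mm on a stem; the top is 62 mm above the bench when fully up, 44 mm when all the way down on its black block (block 22 by 36 mm, 38 mm high)
- mount_p: one of three shock mounts that look the same and stand in a row across the bench in front of the robot (robot's left is +y), loose, 0.9 kg. Aluminium foot plate 120 mm (its x) by 80 mm (its y) by 10 mm; origin at the centre of the plate's underside, z up. A round black rubber pad on a spring stands at x = +24 mm, and a small steel tag at x = -40 mm, on the side towards the robot (mounts are turned by up to 0.5 rad)
- pad_p (a joint): how far the pad of mount_p is pressed down, m: 0 free, 0.014 bottomed; springs back when let go. The push needed grows with depth; the three springs differ clearly (each is at least 1.6 times as stiff as the next softer); about 5 N presses any pad by more than 3 mm, and only the softest by more than 10 mm. Any visible press (over 2 mm) counts as pressing it
- padtop_p (a point): centre of the top face of mount_p's pad, a flat disc 52 mm across and 12 mm thick; 62 mm above the bench when free
- tag_p (a joint): how far the tag of mount_p is pushed down, m: starts at 0 to 0.003, 0.018 all the way down on its block; needs about 4 N, stays where it is left
- tagtop_p (a point): centre of the top face of mount_p's tag, a flat steel cap 16 mm (mount's x) by 30 mm (mount's y) by 6 mm on a stem; the top is 62 mm above the bench when fully up, 44 mm when all the way down on its black block (block 22 by 36 mm, 38 mm high)
- mount_t: one of three shock mounts that look the same and stand in a row across the bench in front of the robot (robot's left is +y), loose, 0.9 kg. Aluminium foot plate 120 mm (its x) by 80 mm (its y) by 10 mm; origin at the centre of the plate's underside, z up. A round black rubber pad on a spring stands at x = +24 mm, and a small steel tag at x = -40 mm, on the side towards the robot (mounts are turned by up to 0.5 rad)
- pad_t (a joint): how far the pad of mount_t is pressed down, m: 0 free, 0.014 bottomed; springs back when let go. The push needed grows with depth; the three springs differ clearly (each is at least 1.6 times as stiff as the next softer); about 5 N presses any pad by more than 3 mm, and only the softest by more than 10 mm. Any visible press (over 2 mm) counts as pressing it
- padtop_t (a point): centre of the top face of mount_t's pad, a flat disc 52 mm across and 12 mm thick; 62 mm above the bench when free
- tag_t (a joint): how far the tag of mount_t is pushed down, m: starts at 0 to 0.003, 0.018 all the way down on its block; needs about 4 N, stays where it is left
- tagtop_t (a point): centre of the top face of mount_t's tag, a flat steel cap 16 mm (mount's x) by 30 mm (mount's y) by 6 mm on a stem; the top is 62 mm above the bench when fully up, 44 mm when all the way down on its black block (block 22 by 36 mm, 38 mm high)
- jar: amber glass jar with a white cap, 52 mm across, 65 mm tall, a bystander to leave alone; origin at the centre of its underside
- driver: small screwdriver, 150 mm long, lying flat, a bystander to leave alone; origin below its middle
- thimble: steel micrometer head standing on end, 32 mm across, 56 mm tall, a bystander to leave alone; origin at the centre of its underside
- crucible: white ceramic crucible (open cup), 48 mm across, 40 mm tall, a bystander to leave alone; origin at the centre of its underside
There are look-alikes about, which are no part of the job. What is shaped like the mount_p but green is not meant. What is shaped like the mount_k but purple is not meant.

How it is judged:
By the outcome, as a careful person would: the job done as asked, in the order asked, and still so for the second after the job is handed in, with the robot touching nothing.
It also fails if it takes over 58 s, if anything falls off the work surface, if the arm or the gripper's body presses on something with over 40 N, if the wrist force passes 120 N, or if a joint passes its speed limit or range.

## Robot

A 7-joint arm with a two-finger parallel gripper is mounted at the origin on the work surface. World frame = base frame: x ahead of the robot, y to its left, z up, the work surface at z = 0. Lengths are in m, angles in rad, forces in N, time in s.
With the tool pointing down it reaches from about 0.425 to 0.925 m from the base axis. Payload 6.8 kg.
Tool frame: the origin (TCP) lies midway between the tips of the shut fingers; the grasp point (between the pads) lies 19 mm behind it; z points along the fingers, x is the direction in which the jaws open and shut, and the axes are right-handed (so a half turn about z gives the same grasp; the last joint's range is limited). The gripper opens to 88 mm and grips with 3 to 60 N. Pads are 20 mm wide; open, the fingers measure 115 mm over their backs; the gripper's body (75 mm by 178 mm) begins 61 mm behind the grasp point.
Start: joints at [-1.406, 0.477, 0.022, 1.555, -0.011, 1.109, -0.083], TCP at [0.182, 0.65, 0.223] pointing down, gripper open.
Joint ranges: [-2.96, 2.96], [-0.34, 2.1], [-1.41, 1.46], [0.24, 2.44], [-1.37, 4.51], [0.17, 1.92], [-2.96, 2.96]. Speed limits (rad/s): [2.39, 2.39, 3.14, 3.14, 3.14, 3.14, 3.14].

## Interface

Orientations are given as a 3x3 rotation matrix whose columns are the frame's x, y, z axes.
In Python, from station import observe, read_camera, camera_model, ticket, trace gives the robot as it stands.
- The arm moves only by the shell command python3 -m crank 'ROWS' [FORCE]. ROWS is JSON, a list of rows, each a list of 7 numbers: the gripper's target within -1 to 1 (shut at 1, half-way at 0, fully open at -1), then the shift along the tool's x, y, z in mm, then the turn, a rotation vector about the tool's x, y, z in rad. A call has 1 to 8 rows; each row shifts and turns the pose as measured when the row begins, along the tool's axes as they then stand; what a row does not reach is not made up. A row lasts 1/12 s, in which the tool goes at most 41.7 mm and 7.16 degrees, less where a joint would pass 70% of its speed; a pose out of reach is approached as far as the arm can. A call with a gripper value outside its range is refused whole. The fingers move at their own pace and stop on an object; FORCE is the grip in N (left out, the last holds). Time passes only in rows, so rows that do not move let the fingers close. It gives the time, the measured TCP pose, the force and the opening at its end, in the units of the state.
- observe(): the state, without advancing time (a new reading comes with each control period).
- read_camera(name): name is "scene" or "top" or "wrist"; returns the picture (384x512x3 uint8, blue, green, red); there is no depth.
- camera_model(name): a dict with "vfov" (degrees; the focal length in pixels is half the picture's height over the tangent of half this angle, whatever the lens; pixels are square), "cx", "cy" (the principal point, pixels), "R" (3x3) and "t" (3): a world point X has camera coordinates R X + t; the wrist camera has in their place "tool_from_camera" (4x4, takes a point from camera to tool coordinates, whose origin is the TCP and whose axes are the tool frame's). Camera axes: x right, y down, z forward; pixel columns grow to the right and rows downward; lengths in m; the calibration is good to about 2 mm. A picture is of the moment at which its call begins: read the wrist's pose just before it. camera_model takes no time and is no camera call.
- ticket.job_done(): hands the job in, once; it reports no verdict.
Trained networks look in the newest picture that a camera, given by its name, has taken for a name from the list of things; names that differ only in an ending like _2 or _b are one class to them, and where a whole thing is asked for, a point or a joint stands for the part that bears it (a point fixed in the world has none). Each returns a list of dicts, best first, with "p" (0 to 1); they miss things now and then, are a little off and sometimes report something else, mostly with a low value. They report only what shows in the picture. A call takes as long as a camera call. They do not tell look-alikes from the thing itself.
- trace(camera, query): "region" (384x512 bool, what is visible of it) and "at" ([column, row] in pixels, amid what is visible of it).
The state is a dict: "time_s": time; "joints": joint angles; "joint_velocities": joint speeds; "joint_torque": joint torques, N m; "ee_pos": TCP position; "ee_rot": TCP orientation; "ft_force": force on the tool from outside, world axes, zero at the start; "moment": the same for the moment, N m; "width": finger opening in m.
Only numpy, scipy, OpenCV 4.12 (cv2) and the standard library are available. Lean on these libraries where they do the work, as an engineer would, in place of code of your own. Each camera call takes 0.05 s, during which the arm holds its last target. There are 200 camera calls.

## Working session

There is one attempt and no reset: what is moved stays moved. The work goes in short steps, Python scripts to look and compute and a shell command to move; the robot and the scene stay as the last step left them, time stands still between calls to the robot, and variables do not carry over. Pictures are saved under pics/ and viewed, about 8 in all and at most 12, crops included, and the job is handed in when it is done.

```bash
mkdir -p pics; python3 - <<'E'
from station import *
import cv2
s=observe();print(s)
for n in("scene","top"):
    im=read_camera(n);cv2.imwrite(f"pics/{n}0.png",im);print(n,camera_model(n))
    for q in("mount_k","padtop_k","tagtop_k"):
        for d in trace(n,q):print(q,round(d['p'],2),d['at'],d['region'].sum())
E
```

```text
{'time_s': 0.0, 'joints': array([-1.40611994,  0.4778155 ,  0.02232832,  1.55644834, -0.01148148,
        1.10931227, -0.08314597]), 'joint_velocities': array([ 0.00158109, -0.00016213, -0.00044604,  0.00232755,  0.00076037,
       -0.00042769,  0.00032259]), 'joint_torque': array([ 1.74217323e-03, -5.82852924e+01,  1.53483622e+00, -2.72597909e+01,
       -5.43257373e-02,  1.69834087e-02,  1.83641523e-04]), 'ee_pos': array([0.18169864, 0.64944958, 0.22167252]), 'ee_rot': array([[ 2.69411600e-01,  9.63025059e-01, -3.53750097e-04],
       [ 9.63023349e-01, -2.69411791e-01, -1.82129318e-03],
       [-1.84925541e-03,  1.50007906e-04, -9.99998279e-01]]), 'ft_force': array([ 0.27129203, -0.35061607,  0.02762451]), 'moment': array([ 0.03711217, -0.0209272 ,  0.02627677]), 'width': 0.08805823203592932}
scene {'vfov': 45.442645381237064, 'cx': 252.6671641834806, 'cy': 190.35282186892667, 'R': array([[ 0.8071612 ,  0.59030804, -0.00521695],
       [ 0.4395549 , -0.60688017, -0.66218422],
       [-0.39405873,  0.53219628, -0.74932292]]), 't': array([-0.50873187, -0.136265  ,  1.25518706])}
moun
[... 492 characters left out ...]
_k 0.43 [295.6, 174.8] 298
top {'vfov': 45.55301807825061, 'cx': 258.1089302493374, 'cy': 191.53633870622593, 'R': array([[-0.01434111, -0.99982236, -0.01223017],
       [-0.9986061 ,  0.01494288, -0.05062177],
       [ 0.05079553,  0.01148715, -0.99864301]]), 't': array([0.11333095, 0.57740661, 1.00985056])}
mount_k 0.89 [387.8, 182.1] 1899
mount_k 0.78 [188.4, 124.9] 1766
mount_k 0.61 [401.5, 259.8] 1996
mount_k 0.5 [130.1, 206.1] 364
padtop_k 0.89 [310.0, 210.6] 458
padtop_k 0.85 [421.4, 267.4] 503
padtop_k 0.71 [209.7, 180.5] 465
padtop_k 0.6 [176.0, 124.9] 429
padtop_k 0.55 [387.4, 172.4] 505
tagtop_k 0.59 [190.2, 101.9] 82
tagtop_k 0.48 [311.9, 243.6] 95
tagtop_k 0.47 [404.0, 193.9] 80
```

View pics/top0.png

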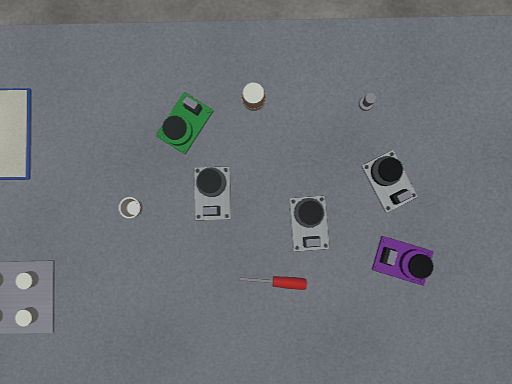

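View pics/scene0.png

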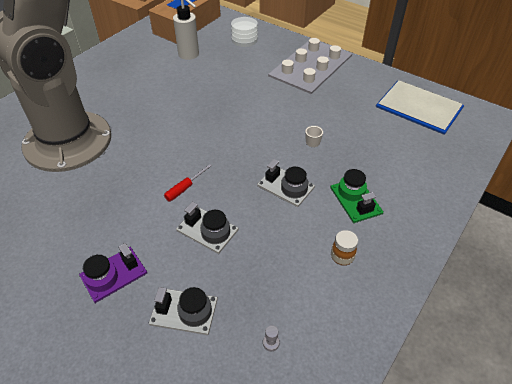

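The three silver mounts in the top picture are left (211,193), middle (310,222) and right (389,180). They match the description because they have bare aluminium plates. The green one at (185,123) and the purple one at (403,260) are the look-alikes. Next I'll work out positions and make one enlarged crop to confirm.

```bash
cat > h.py <<'E'
import numpy as np
from station import *
def ray(n,px,z):
    c=camera_model(n);f=192/np.tan(np.radians(c['vfov']/2));R=np.array(c['R']);t=np.array(c['t'])
    d=R.T@np.array([(px[0]-c['cx'])/f,(px[1]-c['cy'])/f,1]);o=-R.T@t
    return o+d*(z-o[2])/d[2]
def proj(n,X):
    c=camera_model(n);f=192/np.tan(np.radians(c['vfov']/2));p=np.array(c['R'])@X+c['t']
    return f*p[:2]/p[2]+[c['cx'],c['cy']]
E
python3 - <<'E'
from h import *
import cv2
T={'L':((209.7,180.5),None),'M':((310,210.6),(311.9,243.6)),'R':((387.4,172.4),(404,193.9))}
S={'L':((294,175),(270.2,163.4)),'M':((218,220.5),(191.6,206.3)),'R':((192.8,299.7),(158.6,292.3))}
im=cv2.imread('pics/top0.png');k=4;o=(190,140);cr=cv2.resize(im[140:255,190:390+30],None,fx=3.4,fy=3.4)
for m in T:
    p=[ray('top',T[m][0],.062),ray('scene',S[m][0],.062)];print(m,'pad',p[0].round(4),p[1].round(4))
    g=ray('scene',S[m][1],.061);print(' tag',ray('top',T[m][1],.061).round(4) if T[m][1] else '',g.round(4))
    print(' dist',np.hypot(*(p[0]-g)[:2]).round(4), 'yaw',np.arctan2(*(p[0]-g)[1::-1]).round(3))
    for X,c in((p[0],(0,0,255)),(g,(0,255,0))):
        u=(proj('top',X)-o)*3.4;cv2.drawMarker(cr,tuple(int(v) for v in u),c,0,14)
cv2.imwrite('pics/crop.png',cr)
E
```

```text
L pad [0.6019 0.2078 0.062 ] [0.6023 0.2036 0.062 ]
 tag  [0.5345 0.2032 0.061 ]
 dist 0.0676 yaw 0.068
M pad [ 0.5343 -0.0057  0.062 ] [ 0.5426 -0.0066  0.062 ]
 tag [ 0.4641 -0.0085  0.061 ] [ 0.4694 -0.0095  0.061 ]
 dist 0.065 yaw 0.058
R pad [ 0.6134 -0.1725  0.062 ] [ 0.6232 -0.1814  0.062 ]
 tag [ 0.567  -0.2068  0.061 ] [ 0.5594 -0.2078  0.061 ]
 dist 0.0646 yaw 0.578
```

View pics/crop.png

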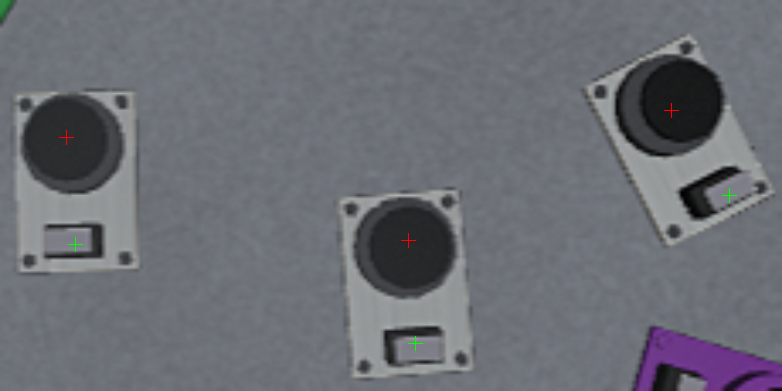

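```bash
python3 -m crank '[[1,-21,35,0,0,0,0],[1,-21,35,0,0,0,0],[1,-21,35,0,0,0,0],[1,-21,35,0,0,0,0],[1,-21,35,0,0,0,0],[1,-21,35,0,0,0,0],[1,-21,35,0,0,0,0],[1,-21,35,0,0,0,0]]' 20
python3 -m crank '[[1,-21,35,5,0,0,0],[1,-21,35,10,0,0,0],[1,-21,35,10,0,0,0],[1,-21,35,10,0,0,0],[1,-21,35,10,0,0,0],[1,-21,35,10,0,0,0],[1,0,0,0,0,0,0]]'
```

```text
time_s: 1.07
ee_pos: [0.4029, 0.4162, 0.2205]
ee_rot: [[0.249, 0.969, -0.005], [0.969, -0.248, 0.006], [0.005, -0.006, -1.0]]
ft_force: [0.3, 0.1, -0.2]
width: 0.038
time_s: 1.65
ee_pos: [0.58, 0.2333, 0.1673]
ee_rot: [[0.259, 0.966, 0.004], [0.966, -0.259, 0.007], [0.008, 0.002, -1.0]]
ft_force: [1.2, -1.2, 0.3]
width: 0.0003
```

```bash
python3 -m crank '[[1,-10,14,15,0,0,0],[1,-10,14,20,0,0,0],[1,0,0,20,0,0,0],[1,0,0,20,0,0,0],[1,0,0,0,0,0,0]]'
python3 - <<'E'
from h import *
import cv2
cv2.imwrite('pics/w1.png',np.hstack([read_camera('wrist'),read_camera('scene')])[:, :])
s=observe();print(s['ee_pos'],s['ft_force'])
E
python3 -c "
import cv2;i=cv2.imread('pics/w1.png');cv2.imwrite('pics/w1b.png',cv2.resize(i,(800,300)))"
```

```text
time_s: 2.07
ee_pos: [0.607, 0.2021, 0.0908]
ee_rot: [[0.267, 0.964, 0.008], [0.964, -0.267, 0.007], [0.009, 0.006, -1.0]]
ft_force: [-0.3, 0.6, -0.7]
width: 0.0005
[0.60869708 0.20346882 0.0942405 ] [-0.32813179  0.71752971 -0.04338876]
```

View pics/w1b.png

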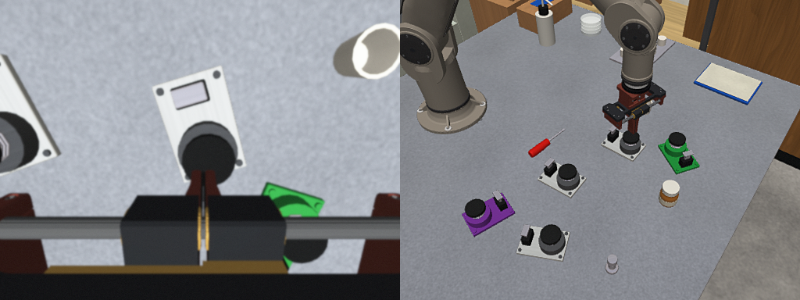

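Both views show the closed fingers over the left pad (wrist picture around (205,155)). Now I'll descend and feel.

```bash
python3 -m crank '[[1,-1,-5,12,0,0,0],[1,0,0,10,0,0,0],[1,0,0,0,0,0,0],[1,0,0,0,0,0,0]]'
for i in 1 ; do python3 -m crank '[[1,0,0,4,0,0,0],[1,0,0,0,0,0,0],[1,0,0,0,0,0,0]]' | egrep 'pos|force'; python3 -m crank '[[1,0,0,3,0,0,0],[1,0,0,0,0,0,0],[1,0,0,0,0,0,0]]'| egrep 'pos|force';  python3 -m crank '[[1,0,0,3,0,0,0],[1,0,0,0,0,0,0],[1,0,0,0,0,0,0]]'| egrep 'pos|force'; python3 -m crank '[[1,0,0,2,0,0,0],[1,0,0,0,0,0,0],[1,0,0,0,0,0,0]]'| egrep 'pos|force'; done
```

```text
time_s: 2.5
ee_pos: [0.6067, 0.2075, 0.0773]
ee_rot: [[0.263, 0.964, 0.02], [0.964, -0.264, 0.014], [0.019, 0.015, -1.0]]
ft_force: [-0.4, 0.1, 0.1]
width: 0.0004
ee_pos: [0.6084, 0.2089, 0.0756]
ft_force: [-0.1, -0.5, 1.2]
ee_pos: [0.6091, 0.2091, 0.0732]
ft_force: [-0.2, 0.4, -0.3]
ee_pos: [0.6093, 0.209, 0.0699]
ft_force: [-0.8, -0.4, -0.1]
ee_pos: [0.6092, 0.2089, 0.0675]
ft_force: [-0.7, -0.5, 0.4]
```

```bash

python3 -m crank '[[1,0,-2,5,0,0,0],[1,0,0,3,0,0,0],[1,0,0,0,0,0,0]]' | egrep 'pos|force'; python3 -m crank '[[1,0,0,2,0,0,0],[1,0,0,0,0,0,0],[1,0,0,0,0,0,0]]'| egrep 'pos|force';  python3 -m crank '[[1,0,0,2,0,0,0],[1,0,0,0,0,0,0],[1,0,0,0,0,0,0]]'| egrep 'pos|force'
```

```text
ee_pos: [0.6077, 0.2097, 0.059]
ft_force: [0.4, -1.2, 2.4]
ee_pos: [0.6078, 0.2097, 0.0569]
ft_force: [-0.2, 0.3, 1.0]
ee_pos: [0.6079, 0.2097, 0.0551]
ft_force: [-0.1, 0.1, 1.9]
```

```bash

python3 -m crank '[[1,0,0,3,0,0,0],[1,0,0,0,0,0,0],[1,0,0,0,0,0,0]]'| egrep 'pos|force'; python3 - <<'E'
from h import *
import cv2
F=[]
for i in range(6):
    im=read_camera('scene'); s=observe();F.append(s['ft_force'][2])
print(np.round(F,2),s['ee_pos'])
cv2.imwrite('pics/s1.png',cv2.resize(im[130:230,230:370],None,fx=4,fy=4))
E
```

```text
ee_pos: [0.608, 0.2098, 0.0522]
ft_force: [-0.9, -1.6, 3.5]
[4.43 3.45 3.2  4.03 3.5  3.56] [0.60800776 0.20976469 0.05221865]
```

View pics/s1.png

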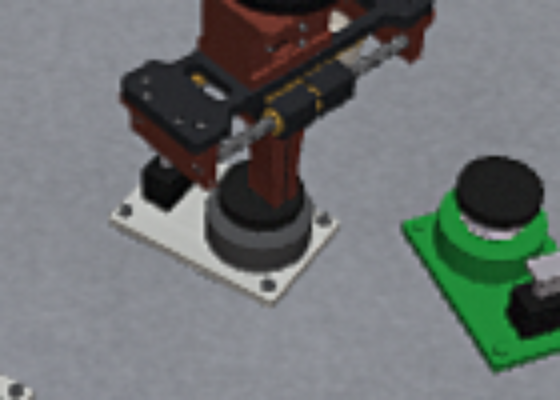

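The picture shows the left pad sunk into its cup at (262,195). It took about 3.7 N for 9.8 mm, which is soft. Next I'll release it and go to the middle pad.

```bash

python3 -m crank '[[1,0,0,-25,0,0,0],[1,0,0,-25,0,0,0],[1,-38,-2,0,0,0,0],[1,-38,-2,0,0,0,0],[1,-38,-2,0,0,0,0],[1,-38,-2,0,0,0,0],[1,-38,-2,0,0,0,0],[1,-38,-2,0,0,0,0]]'; python3 -m crank '[[1,0,0,0,0,0,0],[1,0,0,0,0,0,0]]'
```

```text
time_s: 5.47
ee_pos: [0.5368, -0.0025, 0.0964]
ee_rot: [[0.244, 0.969, 0.03], [0.969, -0.245, 0.023], [0.029, 0.024, -0.999]]
ft_force: [2.0, -0.0, 1.0]
width: 0.0006
time_s: 5.63
ee_pos: [0.5333, -0.0128, 0.0959]
ee_rot: [[0.257, 0.966, 0.028], [0.966, -0.258, 0.018], [0.025, 0.023, -0.999]]
ft_force: [-0.3, -0.2, -0.2]
width: 0.0002
```

```bash

python3 -m crank '[[1,7,0,10,0.022,-0.025,0],[1,0,0,10,0,0,0],[1,0,0,0,0,0,0],[1,0,0,0,0,0,0]]'
python3 -m crank '[[1,0,0,8,0,0,0],[1,0,0,0,0,0,0],[1,0,0,0,0,0,0]]'|egrep 'pos|force'
```

```text
time_s: 5.97
ee_pos: [0.5361, -0.0052, 0.0748]
ee_rot: [[0.258, 0.966, 0.002], [0.966, -0.258, -0.0], [0.0, 0.002, -1.0]]
ft_force: [-0.2, 0.2, 0.3]
width: 0.0004
ee_pos: [0.536, -0.0038, 0.0658]
ft_force: [0.8, -0.8, -0.3]
```

```bash

for r in 1; do python3 -m crank '[[1,0,0,6,0,0,0],[1,0,0,0,0,0,0],[1,0,0,0,0,0,0]]'|egrep 'pos|force'
python3 -m crank '[[1,0,0,3,0,0,0],[1,0,0,0,0,0,0],[1,0,0,0,0,0,0]]'|egrep 'pos|force'; done
python3 - <<'E'
from h import *
F=[]
for i in range(6):
    im=read_camera('scene'); s=observe();F.append(s['ft_force'][2])
print(np.round(F,2),s['ee_pos'])
E
```

```text
ee_pos: [0.5365, -0.0037, 0.06]
ft_force: [-0.1, 0.5, 3.1]
ee_pos: [0.5365, -0.0037, 0.0578]
ft_force: [-2.1, 1.2, 5.7]
[5.96 4.88 6.59 5.26 5.78 5.45] [ 0.53654688 -0.003698    0.05786649]
```

```bash

python3 -m crank '[[1,0,0,-22,0,0,0],[1,0,0,-22,0,0,0],[1,-29,25,0,0,0,0],[1,-29,25,0,0,0,0],[1,-29,25,0,0,0,0],[1,-29,25,0,0,0,0],[1,-22,19,0,0,0,0],[1,0,0,0,0,0,0]]'; python3 -m crank '[[1,0,0,0,0,0,0],[1,0,0,0,0,0,0]]'
```

```text
time_s: 7.68
ee_pos: [0.6204, -0.1703, 0.1029]
ee_rot: [[0.245, 0.97, 0.006], [0.97, -0.245, 0.002], [0.003, 0.005, -1.0]]
ft_force: [-0.0, -1.3, 0.2]
width: 0.0004
time_s: 7.85
ee_pos: [0.62, -0.1723, 0.102]
ee_rot: [[0.249, 0.969, 0.005], [0.969, -0.249, 0.001], [0.002, 0.004, -1.0]]
ft_force: [1.1, -0.1, 0.2]
width: 0.0003
```

```bash

python3 -m crank '[[1,-7,2,14,0,0,0],[1,0,0,14,0,0,0],[1,0,0,0,0,0,0],[1,0,0,0,0,0,0]]'|egrep 'pos|force'
python3 -m crank '[[1,0,0,7,0,0,0],[1,0,0,0,0,0,0],[1,0,0,0,0,0,0]]'|egrep 'pos|force'
python3 - <<'E'
from h import *
import cv2
im=read_camera('scene')
cv2.imwrite('pics/s2.png',cv2.resize(im[235:345,110:270],None,fx=4,fy=4))
E
```

```text
ee_pos: [0.6189, -0.175, 0.0708]
ft_force: [0.7, -0.8, 0.1]
ee_pos: [0.6185, -0.1726, 0.0629]
ft_force: [0.7, -0.3, 0.6]
```

View pics/s2.png

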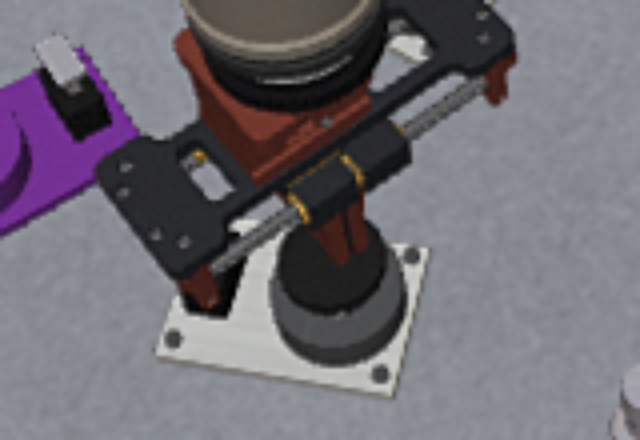

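The fingers are on the right pad at (340,255). Pressing.

```bash

python3 -m crank '[[1,0,0,4,0,0,0],[1,0,0,0,0,0,0],[1,0,0,0,0,0,0]]'|egrep 'pos|force'
python3 -m crank '[[1,0,0,3,0,0,0],[1,0,0,0,0,0,0],[1,0,0,0,0,0,0]]'|egrep 'pos|force'
python3 - <<'E'
from h import *
F=[]
for i in range(6):
    im=read_camera('scene'); s=observe();F.append(s['ft_force'][2])
print(np.round(F,2),s['ee_pos'])
E
```

```text
ee_pos: [0.619, -0.1726, 0.0599]
ft_force: [-0.1, 1.2, 1.7]
ee_pos: [0.6192, -0.1727, 0.0576]
ft_force: [-1.8, 0.5, 3.2]
[3.02 3.92 3.66 5.18 3.84 3.82] [ 0.61918121 -0.17267127  0.05748909]
```

Stiffness came out at about 0.38 N/mm left, 1.37 middle and 0.87 right, so the left mount is the softest. I'll go to its tag.

```bash

python3 -m crank '[[1,0,0,-22,0,0,0],[1,0,0,-25,0,0,0],[1,34,-17,0,0,0,0],[1,34,-17,0,0,0,0],[1,34,-17,0,0,0,0],[1,34,-17,0,0,0,0],[1,34,-17,0,0,0,0],[1,34,-17,0,0,0,0]]'; python3 -m crank '[[1,34,-17,0,0,0,0],[1,34,-17,0,0,0,0],[1,34,-17,0,0,0,0],[1,0,0,0,0,0,-0.08],[1,0,0,0,0,0,-0.08],[1,0,0,0,0,0,-0.08],[1,0,0,0,0,0,0]]'
python3 - <<'E'
from h import *
import cv2
im=read_camera('top');cv2.imwrite('pics/t2.png',cv2.resize(im[130:260,170:430],None,fx=3,fy=3))
s=observe();w=read_camera('wrist');cv2.imwrite('pics/w2.png',w)
c=camera_model('wrist');T=np.array(c['tool_from_camera']);f=192/np.tan(np.radians(c['vfov']/2))
print(s['ee_pos'],s['ee_rot'].round(3))
for q,z in(('tagtop_k',.061),('padtop_k',.062)):
  for d in trace('wrist',q):
    v=s['ee_rot']@(T[:3,:3]@np.array([(d['at'][0]-c['cx'])/f,(d['at'][1]-c['cy'])/f,1]));o=s['ee_pos']+s['ee_rot']@T[:3,3]
    print(q,round(d['p'],2),d['at'],(o+v*(z-o[2])/v[2]).round(4))
E
```

```text
time_s: 9.95
ee_pos: [0.5715, 0.0441, 0.105]
ee_rot: [[0.259, 0.966, 0.011], [0.966, -0.259, -0.003], [0.0, 0.011, -1.0]]
ft_force: [0.5, 0.9, -0.2]
width: 0.0009
time_s: 10.53
ee_pos: [0.5434, 0.1779, 0.1028]
ee_rot: [[-0.009, 1.0, 0.013], [1.0, 0.009, 0.004], [0.004, 0.013, -1.0]]
ft_force: [-0.0, -0.2, -0.4]
width: 0.0004
[0.54333766 0.17790138 0.10278174] [[-0.005  1.     0.013]
 [ 1.     0.005  0.004]
 [ 0.004  0.013 -1.   ]]
tagtop_k 0.94 [297.5, 200.2] [0.5337 0.2075 0.061 ]
tagtop_k 0.84 [9.3, 107.3] [0.4654 0.0005 0.061 ]
tagtop_k 0.63 [55.5, 159.0] [0.5021 0.0256 0.061 ]
padtop_k 0.57 [25.8, 192.8] [ 0.5281 -0.0017  0.062 ]
padtop_k 0.51 [299.6, 245.8] [0.5725 0.2107 0.062 ]
```

View pics/w2.png

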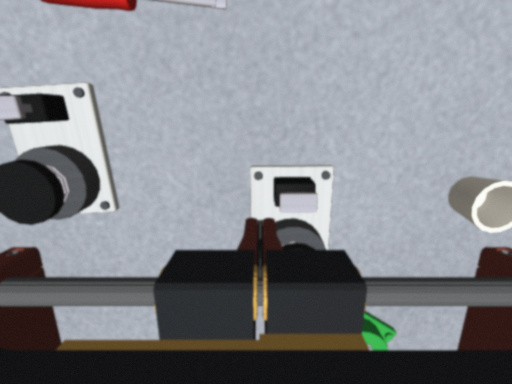

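The wrist picture shows the left mount's tag cap at (297,200), which gives (0.534, 0.207) and agrees with the earlier fix.

```bash

python3 -m crank '[[1,28,-8,0,0,0,0],[1,0,0,0,0.01,-0.01,0],[1,0,0,12,0,0,0],[1,0,0,10,0,0,0],[1,0,0,0,0,0,0],[1,0,0,0,0,0,0]]'
```

```text
time_s: 11.23
ee_pos: [0.5368, 0.2012, 0.0782]
ee_rot: [[0.011, 1.0, 0.003], [1.0, -0.011, -0.009], [-0.009, 0.003, -1.0]]
ft_force: [-0.4, -0.3, -0.9]
width: 0.0007
```

```bash

python3 -m crank '[[1,5,-2,5,0,0,0],[1,0,0,5,0,0,0],[1,0,0,0,0,0,0]]' | egrep 'pos|force'
python3 -m crank '[[1,0,0,8,0,0,0],[1,0,0,0,0,0,0],[1,0,0,0,0,0,0]]' | egrep 'pos|force'
python3 -m crank '[[1,0,0,5,0,0,0],[1,0,0,0,0,0,0],[1,0,0,0,0,0,0]]' | egrep 'pos|force'
```

```text
ee_pos: [0.5347, 0.2048, 0.0665]
ft_force: [-0.4, -1.6, 0.0]
ee_pos: [0.5354, 0.2049, 0.058]
ft_force: [0.4, 0.3, 0.6]
ee_pos: [0.5354, 0.2047, 0.0528]
ft_force: [-0.2, 0.7, 0.3]
```

```bash
python3 - <<'E'
from h import *
import cv2
im=read_camera('scene')[130:220,230:340];w=read_camera('wrist')[130:300,180:400]
cv2.imwrite('pics/s3.png',np.hstack([cv2.resize(im,(400,327)),cv2.resize(w,(400,327))]))
E
```

```text
(no output)
```

View pics/s3.png

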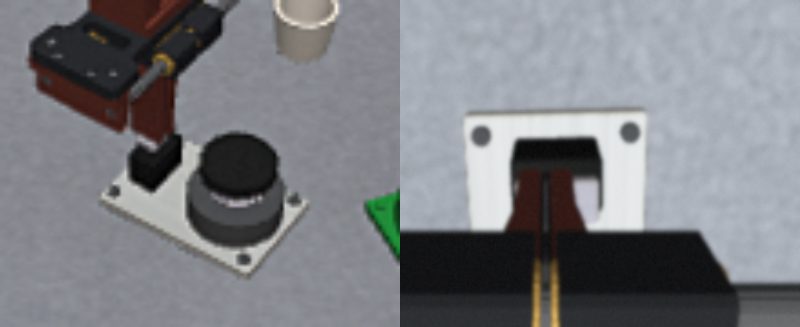

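The fingers sit on the cap and it is going down. The left pad has sprung back up. I'll push on to the stop.

```bash

python3 -m crank '[[1,0,0,5,0,0,0],[1,0,0,3,0,0,0],[1,0,0,0,0,0,0]]' | egrep 'pos|force'
python3 -m crank '[[1,0,0,3,0,0,0],[1,0,0,3,0,0,0]]' | egrep 'pos|force'
```

```text
ee_pos: [0.5356, 0.2048, 0.0449]
ft_force: [-1.0, 0.5, 1.0]
ee_pos: [0.5359, 0.2049, 0.0438]
ft_force: [-16.0, -5.5, 49.7]
```

```bash

python3 -m crank '[[1,0,0,-10,0,0,0],[1,0,0,-25,0,0,0],[1,0,0,-35,0,0,0],[1,0,0,-35,0,0,0],[1,0,-30,-25,0,0,0],[1,30,-20,-20,0,0,0],[1,40,0,0,0,0,0],[1,40,0,0,0,0,0]]'
python3 -m crank '[[1,40,0,0,0,0,0],[1,40,0,0,0,0,0],[1,40,0,0,0,0,0],[1,0,0,0,0,0,0],[1,0,0,0,0,0,0]]'
python3 - <<'E'
from h import *
import cv2
t=read_camera('top');a=cv2.imread('pics/top0.png')
im=read_camera('scene');cv2.imwrite('pics/s4.png',cv2.resize(im[130:340,60:400],(800,494)))
d=cv2.absdiff(t,a).max(2)>40;n,_,st,ce=cv2.connectedComponentsWithStats(d.astype('uint8'))
print([(s[:5].tolist()) for s in st[1:] if s[4]>5])
for q in('tagtop_k','padtop_k'):
  for d in trace('scene',q):print(q,round(d['p'],2),d['at'],ray('scene',d['at'],.062).round(4),ray('scene',d['at'],.044).round(4))
print(observe()['ft_force'])
E
```

```text
time_s: 13.17
ee_pos: [0.4883, 0.3083, 0.2001]
ee_rot: [[0.033, 0.999, 0.003], [0.999, -0.033, -0.011], [-0.011, 0.003, -1.0]]
ft_force: [-0.1, -0.1, -0.3]
width: 0.0006
time_s: 13.58
ee_pos: [0.4884, 0.4437, 0.1987]
ee_rot: [[0.024, 1.0, 0.004], [1.0, -0.024, -0.005], [-0.005, 0.004, -1.0]]
ft_force: [0.3, -0.9, 0.8]
width: 0.0003
[[203, 207, 2, 7, 7], [217, 207, 1, 7, 7], [0, 218, 102, 166, 8108]]
tagtop_k 0.63 [126.5, 249.1] [ 0.4369 -0.1749  0.062 ] [ 0.4248 -0.1686  0.044 ]
tagtop_k 0.48 [270.9, 168.4] [0.5459 0.1896 0.062 ] [0.5363 0.2042 0.044 ]
tagtop_k 0.41 [190.8, 205.8] [ 0.4677 -0.01    0.062 ] [0.4563 0.     0.044 ]
padtop_k 0.88 [193.8, 300.1] [ 0.6252 -0.1809  0.062 ] [ 0.6174 -0.1747  0.044 ]
padtop_k 0.76 [294.7, 174.1] [0.6021 0.2071 0.062 ] [0.5938 0.2221 0.044 ]
padtop_k 0.71 [96.1, 266.7] [ 0.4188 -0.2401  0.062 ] [ 0.4063 -0.2353  0.044 ]
padtop_k 0.56 [216.3, 221.0] [ 0.5405 -0.0098  0.062 ] [5.308e-01 3.000e-04 4.400e-02]
[0.32862374 0.21087885 0.59117985]
```

View pics/s4.png

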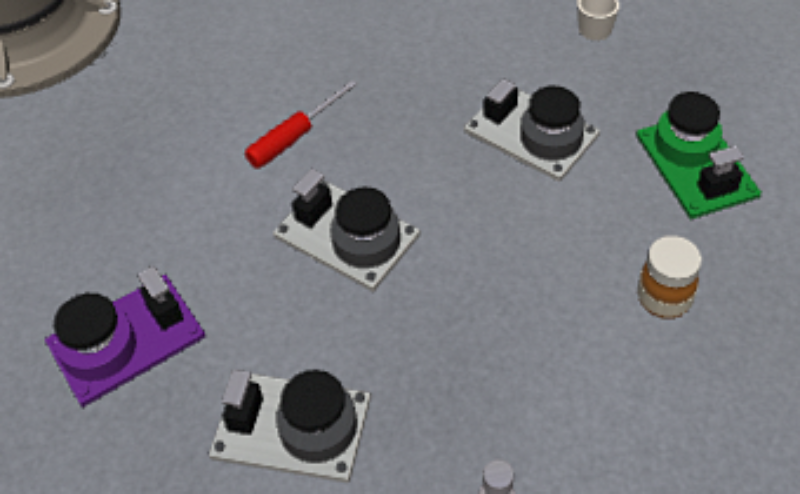

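The left tag at (500,92) sits flush on its block and the other two tags are still up. All the pads are back up. The top view changed only at the left tag, apart from the arm itself.

```bash
python3 -c "
from station import ticket
print(ticket.job_done())"
```

```text
the job is handed in; nothing more can be done
None
```

The left mount is the softest; its tag is all the way down and the other two are still up. I pressed and released the pads left, middle, right, and handed the job in at about 14 s with the hand clear.

| Pad | Depth pressed | Push | Stiffness |
|---|---|---|---|
| Left | 9.8 mm | about 3.7 N | about 0.38 N/mm |
| Middle | 4.1 mm | about 5.6 N | about 1.37 N/mm |
| Right | 4.5 mm | about 3.9 N | about 0.87 N/mm |

- **Tag:** I pushed the left tag until it hit its stop, with the fingertips at z = 43.8 mm. The push peaked at about 50 N of wrist force as it bottomed. That is more than the tag needed, but well under the 120 N wrist limit, and the fingers were on the tag cap when last seen, at about 53 mm.
- **Last checks:** The final scene picture shows the left tag flush on its block and all three pads back up. Compared with the start, the top view changed only at the left tag, apart from the arm, so nothing else there moved visibly.
- **Failed or disagreed:** No final check failed. The two cameras differed by up to about 13 mm on the right pad, so I aimed from an enlarged crop and the fingers landed on the pad. The force readings varied by roughly 1 N, too little to change which pad is softest.

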